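Seat the check weight in the V of the check stand

ROBOT

A 6-joint arm with a two-finger parallel gripper is mounted at the origin on a cart in front of the work surface, level with it; the furniture and walls round the work are solid. World frame = base frame: x ahead of the robot, y to its left, z up, the work surface at z = 0. Lengths are in m, angles in rad, forces in N, time in s.
With the tool pointing down it reaches from about 0.25 to 0.775 m from the base axis. Payload 4 kg.
Tool frame: the origin (TCP) lies at the very end of the fingers, on their centre line; the grasp point (between the pads) lies 19 mm behind it; z points along the fingers, y is the line along which they close (so a half turn about z gives the same grasp; the last joint's range is limited). The gripper opens to 85 mm and grips with 20 to 120 N. Pads are 22 mm wide; open, the fingers measure 114 mm over their backs; the gripper's body (76 mm by 85 mm) begins 54 mm behind the grasp point. The pads swing forward as they close: fully open they stand 13 mm farther back than shut.
Start: joints at [-1.255, 0.087, 1.371, -0, 1.684, -0.103], TCP at [0.224, -0.502, 0.203] pointing down, gripper open.
Joint ranges: [-3.1, 3.1], [-0.76, 2.03], [0.27, 2.55], [-1.08, 4.22], [0.17, 2.65], [-2.57, 2.57]. Speed limits (rad/s): [2.79, 2.79, 3.14, 3.14, 3.14, 3.14].

INTERFACE

Orientations are given as a unit quaternion [w, x, y, z].
In Python, from rig import bot gives the robot as it stands. The module is installed in compiled form; this text tells all that it offers. Calls block until the motion is done:
- bot.move_to(position, orientation): joint-space move of the TCP to a pose.
- bot.move_straight(position, ori=None, feed=0.15, stop_force=None): straight line of the TCP; ori=None keeps the orientation; feed is the mean speed in m/s. With stop_force (N) it stops when the force on the tool has changed by that much, and returns True; else False.
- bot.move_j(angles): joint-space move.
- bot.ungrasp() and bot.grasp(effort=None): open the fingers fully, or close them until they stop; effort is the grip in N (None keeps the last).
- bot.wait(seconds).
- bot.inverse_kinematics(position, orientation): joint angles nearest the present ones, or None.
- bot.get_image(name): name is "scene" or "side" or "wrist"; returns the picture (400x640x3 uint8, blue, green, red); there is no depth.
- bot.camera_params(name): a dict with "camera_matrix" (3x3 intrinsics, pixels), "R" (3x3) and "t" (3): a world point X has camera coordinates R X + t. Camera axes: x right, y down, z forward; pixel columns grow to the right and rows downward; lengths in m; the calibration is good to about 2 mm. A picture is of the moment at which its call begins: read the wrist's pose just before it. camera_params takes no time and is no camera call; for the wrist camera it gives the pose at the moment of the call.
A pose or a line that the arm cannot do raises bot.MotionError and nothing moves.
- bot.hand_in(): hands the job in; it is judged then, once.
Readings, each from a call of its own:
- bot.current_t(): time.
- bot.current_joint_positions(): joint angles.
- bot.current_qd(): joint speeds.
- bot.current_joint_efforts(): joint torques, N m.
- bot.current_tcp_pos(): TCP position.
- bot.current_tcp_rot(): TCP orientation.
- bot.current_contact_force(): force on the tool from outside, world axes, zero at the start.
- bot.current_ft_torque(): the same for the moment, N m.
- bot.current_width(): opening from 0.0 (shut) to 1.0 (fully open).
- bot.current_grasp_force(): force on a finger pad.
Only numpy, scipy, OpenCV 4.12 (cv2) and the standard library are available. Lean on these libraries where they do the work, as an engineer would, in place of code of your own. Each camera call takes 0.05 s, during which the arm holds its last target. There are 200 camera calls.

TASK

For the daily scale check, take the largest of the three steel check weights standing on the open table to the right of the check stand (not those at the back by the tongs) and set it upright on the stand's plate, in the mouth of the sliding V. Press it into the V, sliding the V back with it until the V comes up firmly against its end stop and the weight bears evenly on both cheeks, with a steady push of about 12 newtons and never a hard shove. Then let go so that it stays upright and fully home in the V, and leave everything else where it is.

Things in the scene. Friction and masses are not known exactly. Their poses are not given: they have to be found in the camera images.
- weight_500: the largest of the three check weights, steel, about 0.5 kg: an upright cylinder 38 mm in diameter and 44 mm high, with a knob 21 mm wide on top, 62 mm high in all. Origin at the centre of its underside, z up. Stands on the table to the right of the stand, in any of the three places. Fingers gripping the cylinder higher than 18 mm above its underside pass over the cheeks
- weight_200: bystander: the middle check weight, same shape, 29 mm in diameter, 45 mm high; origin at the centre of its underside
- weight_100: bystander: the smallest check weight, 23 mm in diameter, 36 mm high; origin at the centre of its underside
- check_stand: fixed to the table: a flat polished steel plate 180 mm (x) by 120 mm (y), its top 10 mm above the table; on it a carriage with two cheeks forming a 90 degree V slides along the stand's x. Origin at the centre of the underside. The V opens to the stand's -x (roughly towards the robot, turned up to 0.5 rad either way), y is left, z up. The open plate in front of the V is at x = -90 to -45 mm
- v_carriage: the sliding V: two smooth aluminium bars (cheeks) 53 mm long, 14 mm thick, rising 16 mm above the plate, each at 45 degrees to x, joined behind by a low bar. Origin on the plate's top at the same point as v_home, axes as the stand's; left cheek at +y, right at -y; mouth 80 mm wide. Slides to +x with about 3 N of drag, stays where left, until its back meets the end stop: there force rises steeply
- stop_slot (a point): the rear end of the guide slot, fixed, 84 mm along the stand's +x from its origin, on the plate's top. The end stop rides in this slot: a small steel block, 14 x 32 mm, 12 mm high, with a black thumb screw on it, clamped anywhere from 6 to 28 mm behind the V's back. Its place is not measured and has to be felt for
- v_home (a point): moves with the V: the point on the plate's top where the centre of the large weight's underside stands when it bears on both cheeks; at the start 20 mm along the stand's -x from its origin, y = 0, 10 mm above the table. Axes as the stand's (push along +x). A gripped weight touching one cheek does not slide across by itself: the sideways force tells which way it must go
- cup_3: bystander: small tasting cup, 67 mm wide, 46 mm high, on the right; origin at the centre of its underside
- bench_scraper: bystander: flat dough scraper, 114 x 124 x 19 mm, lying behind the weights
- label_roll: bystander: roll of labels, 68 mm in diameter, 50 mm high, behind the stand; origin at the centre of its underside

How it is judged:
On the way:
1. the large weight, upright and down at the plate (underside less than 4 mm above it), is pressed against both cheeks at once, the V up against its end stop, with at least 5 N on each, for 0.5 s (contact force between weight_500 and v_carriage_c1 above 5 N and contact force between weight_500 and v_carriage_c2 above 5 N and z of weight_500 in the frame of v_home below 0.004 m and angle between weight_500's own z axis and vertical below 0.1 rad), for 0.5 s.
At the end, for the whole second after the job is handed in: the large weight stands upright (within 0.05 rad) and at rest on the plate, its centre within 2 mm in x and in y of the seated point v_home of the V, and released (x of weight_500 in the frame of v_home between -0.002 and 0.002 m and y of weight_500 in the frame of v_home between -0.002 and 0.002 m and z of weight_500 in the frame of v_home between -0.0025 and 0.0025 m and angle between weight_500's own z axis and vertical below 0.05 rad and linear speed of weight_500 below 0.01 m/s and contact force between the fingers and weight_500 below 0.1 N); the robot touches nothing.
It fails at once if the weight is shoved against a cheek with more than 18 N (contact force between weight_500 and v_carriage_c1 above 18 N or contact force between weight_500 and v_carriage_c2 above 18 N).
It fails at once if the robot hits the stand or a cheek with more than 25 N (contact force between the arm and check_stand above 25 N).
It fails at once if the large weight is tipped over (angle between weight_500's own z axis and vertical above 0.5 rad).
It fails at once if another thing is moved by more than 20 mm (distance of any of weight_200, weight_100, cup_3, bench_scraper, label_roll from where it was at the start of the episode above 0.02 m).
It also fails if it takes over 67 s, if anything falls off the work surface, if the arm or the gripper's body presses on something with over 40 N, if the wrist force passes 120 N, or if a joint passes its speed limit or range.

## Working session

There is one attempt and no reset: what is moved stays moved. The work goes in short steps, each a Python script; the robot and the scene stay as the last script left them, time stands still between calls to the robot, and variables do not carry over. Pictures are saved under pics/ and viewed, at most 10 in all, crops included, and the job is handed in when it is done.

```bash
mkdir -p pics
python3 - <<'E'
from rig import bot
import cv2
for n in("scene","side"):
    cv2.imwrite(f"pics/{n}0.png",bot.get_image(n)); p=bot.camera_params(n); print(n,p["camera_matrix"].round(1).tolist(),(-p["R"].T@p["t"]).round(3), p["R"].round(2).tolist())
print(bot.current_tcp_rot(),bot.current_t())
E
```

```text
scene [[402.9, 0.0, 313.2], [0.0, 402.9, 198.7], [0.0, 0.0, 1.0]] [0.08  0.506 0.542] [[-0.77, -0.64, 0.01], [-0.35, 0.41, -0.84], [0.54, -0.65, -0.54]]
side [[458.3, 0.0, 317.7], [0.0, 458.3, 200.6], [0.0, 0.0, 1.0]] [ 0.142 -0.867  0.54 ] [[0.86, -0.51, 0.02], [-0.24, -0.43, -0.87], [0.45, 0.75, -0.49]]
[-9.89120206e-04  9.78150861e-01  2.07893971e-01 -1.05584302e-04] 0.1
```

View pics/scene0.png

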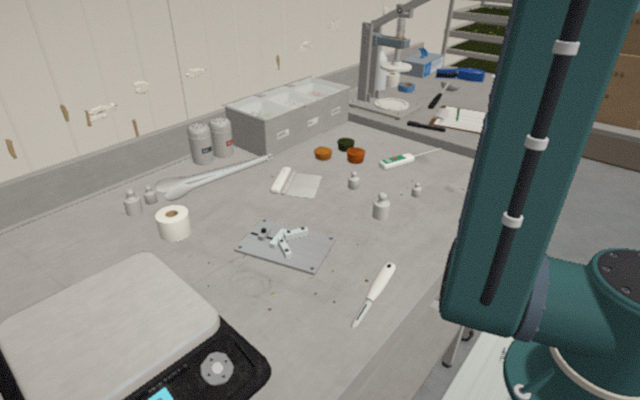

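View pics/side0.png

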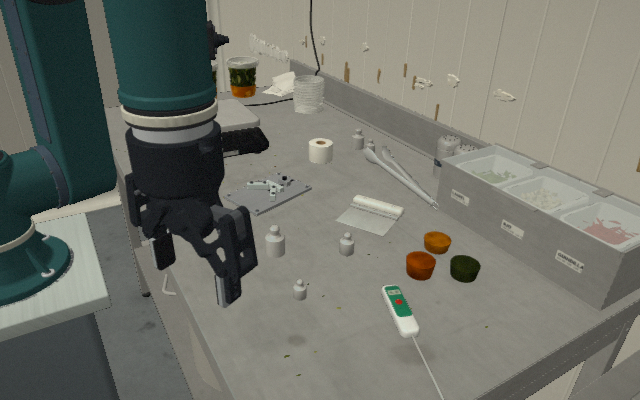

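The scene view shows the large weight at about (381,207), with the 200 g at (353,181) and the 100 g at (416,190). The plate corners are near (265,220), (335,238), (313,272) and (236,248). In the side view the large weight is at (275,242). Next I'll get rough positions and a wrist look.

```bash
cat > h.py <<'E'
from rig import bot
import numpy as np, cv2
from scipy.spatial.transform import Rotation as Ro
def ray(p,u,v,z):
    R,t,K=p["R"],p["t"],p["camera_matrix"]
    c=-R.T@t; d=R.T@np.linalg.inv(K)@np.array([u,v,1.]); return c+d*(z-c[2])/d[2]
def proj(p,X):
    q=p["camera_matrix"]@(p["R"]@np.asarray(X,float)+p["t"]); return q[:2]/q[2]
def down(yaw):  # tool z down, tool x axis at world yaw
    q=(Ro.from_euler('z',yaw)*Ro.from_euler('x',np.pi)).as_quat(); return np.r_[q[3],q[:3]]
E
python3 - <<'E'
from h import *
s=bot.camera_params("scene");d=bot.camera_params("side")
for n,a,b in(("500",(381,218),(275,254)),("200",(353,188),(346,253)),("100",(416,196),(300,298))):
    print(n,ray(s,*a,.004).round(3),ray(d,*b,.004).round(3))
for u in((265,220),(335,238),(313,272),(236,248)): print(ray(s,*u,.01).round(3))
for u in((222,190),(257,212),(311,187),(280,173)): print(ray(d,*u,.01).round(3))
w=bot.camera_params("wrist");R=Ro.from_quat(np.roll(bot.current_tcp_rot(),-1)).as_matrix()
c=-w["R"].T@w["t"];print("cam in tool",(R.T@(c-bot.current_tcp_pos())).round(3),(w["R"]@R).round(2).tolist(),w["camera_matrix"][0,0], Ro.from_matrix(R).as_euler('zyx'))
E
```

```text
500 [ 0.445 -0.178  0.004] [ 0.448 -0.2    0.004]
200 [ 0.572 -0.245  0.004] [ 0.572 -0.265  0.004]
100 [ 0.43  -0.317  0.004] [ 0.43  -0.336  0.004]
[0.637 0.007 0.01 ]
[ 0.477 -0.043  0.01 ]
[0.445 0.067 0.01 ]
[0.611 0.115 0.01 ]
[0.447 0.089 0.01 ]
[ 0.479 -0.046  0.01 ]
[ 0.644 -0.     0.01 ]
[0.611 0.106 0.01 ]
cam in tool [ 0.064 -0.    -0.171] [[0.0, 1.0, 0.0], [-0.97, 0.0, -0.26], [-0.26, -0.0, 0.97]] 299.43461349826214 [-4.18842416e-01 -6.17819047e-04 -3.13970154e+00]
```

```bash
python3 - <<'E'
from h import *
for yaw in(.3,.3+np.pi): 
    for X in((.445,-.19,.2),(.54,.03,.2),(.5,.02,.03)):print(yaw,X,bot.inverse_kinematics(X,down(yaw)))
E
python3 - <<'E'
from h import *
import pickle
out={}
for n,X in(("stand",(.56,.03,.25)),("wt",(.445,-.19,.2))):
    bot.move_to(X,down(.3)); bot.wait(.3)
    p=bot.camera_params("wrist"); im=bot.get_image("wrist"); cv2.imwrite(f"pics/{n}.png",im); out[n]=p
pickle.dump(out,open("p.pkl","wb")); print(bot.current_t())
E
```

```text
0.3 (0.445, -0.19, 0.2) [-5.20778215e-01 -6.03803613e-02  1.52542611e+00 -4.44089210e-16
  1.67654691e+00  7.50018112e-01]
0.3 (0.54, 0.03, 0.2) [-4.93469128e-02  6.73273242e-02  1.39732635e+00 -4.44089210e-16
  1.67693898e+00  1.22144941e+00]
0.3 (0.5, 0.02, 0.03) [-7.33734435e-02  7.96501639e-02  1.73149066e+00 -4.44089210e-16
  1.33045183e+00  1.19742288e+00]
3.441592653589793 (0.445, -0.19, 0.2) [-0.52077822 -0.06038036  1.52542611  0.          1.67654691 -2.39157454]
3.441592653589793 (0.54, 0.03, 0.2) [-0.04934691  0.06732732  1.39732635  0.          1.67693898 -1.92014324]
3.441592653589793 (0.5, 0.02, 0.03) [-0.07337344  0.07965016  1.73149066  0.          1.33045183 -1.94416977]
4.05
```

View pics/stand.png

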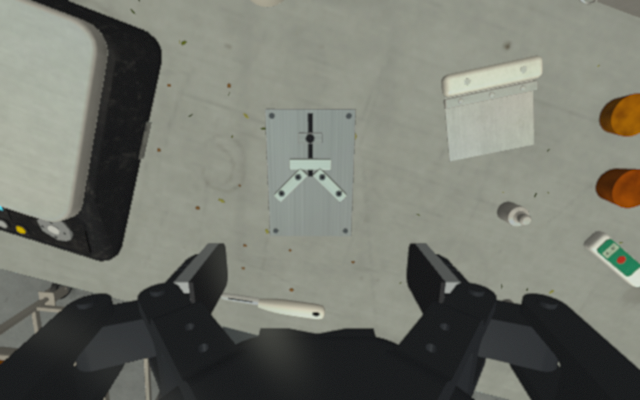

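View pics/wt.png

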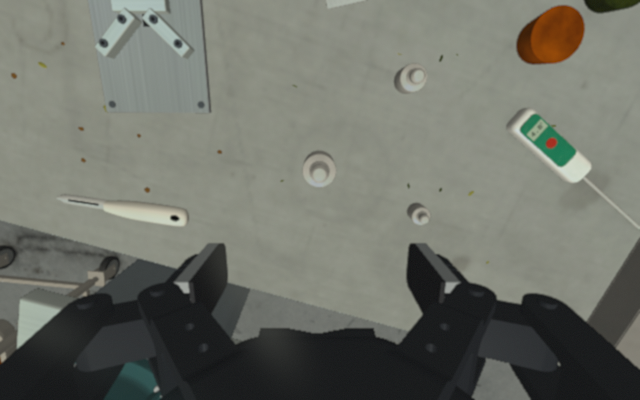

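The stand view shows the plate corners at (267,109), (354,109), (352,236) and (268,236), with the V apex near (310,170). The weight view shows the large weight at about (319,169). I'll enlarge both for exact pixels.

Run:
```python
from h import *
a=cv2.imread("pics/stand.png")[100:250,255:365]; b=cv2.imread("pics/wt.png")[145:195,294:344]
A=cv2.resize(a,None,fx=4,fy=4,interpolation=cv2.INTER_CUBIC); B=cv2.resize(b,None,fx=7,fy=7,interpolation=cv2.INTER_CUBIC)
c=np.zeros((600,800,3),np.uint8); c[:,:440]=A; c[:350,445:795]=B; cv2.imwrite("pics/crop.png",c)
```

```text
(no output)
```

View pics/crop.png

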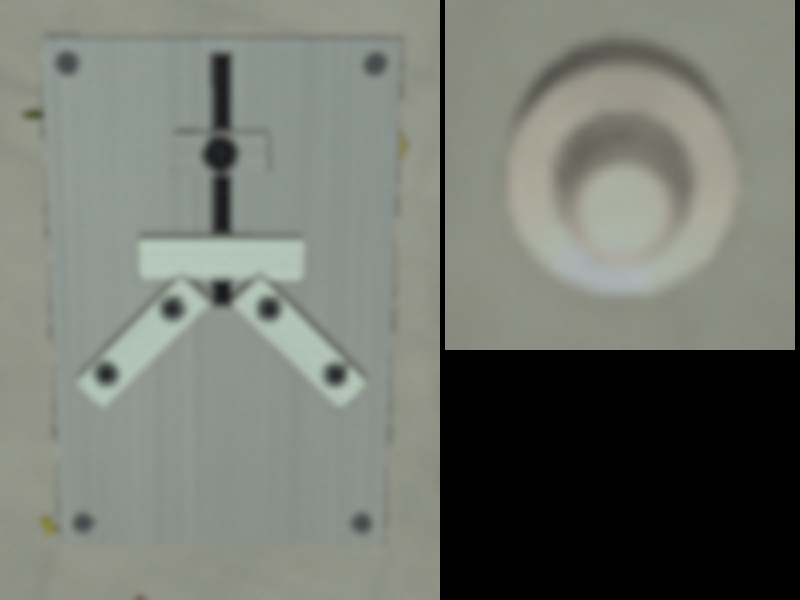

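Run:
```python
from h import *
import pickle
P=pickle.load(open("p.pkl","rb"));s,w=P["stand"],P["wt"]
px=lambda u,v,k,ox,oy:((u+.5)/k-.5+ox,(v+.5)/k-.5+oy)
C=np.array([ray(s,*px(u,v,4,255,100),.01)[:2] for u,v in((42,37),(404,37),(386,543),(62,543))])
print(C.round(4).tolist(),"sizes",[np.linalg.norm(C[i]-C[(i+1)%4]).round(4) for i in range(4)])
x=(C[0]+C[1]-C[2]-C[3]);yaw=np.arctan2(x[1],x[0]);y=C[0]+C[3]-C[1]-C[2];print("yaw",yaw,np.arctan2(-y[0],y[1]))
o=C.mean(0);ex=np.array([np.cos(yaw),np.sin(yaw)]);print("origin",o,"home",o-.02*ex)
q=lambda u,v,z:ray(s,*px(u,v,4,255,100),z)[:2]
for u,v,z in((172,308,.026),(268,308,.026),(106,374,.026),(335,374,.026),(220,154,.024),(221,57,.01),(102,408,.026),(341,408,.026)):
    d=q(u,v,z)-o;print(u,v,"stand xy",(d@ex).round(4),(d@[-ex[1],ex[0]]).round(4))
for u,v,z in((622,181,.044),(625,208,.062)):print("wt",ray(w,*px(u-445,v,7,294,145),z))
```

```text
[[0.6127, 0.1169], [0.6478, 0.003], [0.4773, -0.049], [0.4421, 0.0648]] sizes [np.float64(0.1192), np.float64(0.1783), np.float64(0.1191), np.float64(0.1784)]
yaw 0.2963059081839741 0.2996455541352067
origin [0.54495659 0.03392474] home [0.52582816 0.02808495]
172 308 stand xy 0.0016 0.017
268 308 stand xy 0.0017 -0.0152
106 374 stand xy -0.0213 0.0397
335 374 stand xy -0.021 -0.0382
220 154 stand xy 0.0522 0.0008
221 57 stand xy 0.0828 0.0007
102 408 stand xy -0.0333 0.0414
341 408 stand xy -0.033 -0.0405
wt [ 0.45445407 -0.18904061  0.044     ]
wt [ 0.45356475 -0.18965344  0.062     ]
```

```bash
cat >> h.py <<'E'
YAW=.298; EX=np.array([np.cos(YAW),np.sin(YAW),0]); EY=np.array([-EX[1],EX[0],0]); EZ=np.array([0,0,1.])
O=np.array([.54495,.03392,0])+.0006*EY
Q=down(YAW)
F=lambda:np.mean([(bot.wait(.01),np.array(bot.current_contact_force()))[1] for _ in range(4)],0)@np.c_[EX,EY,EZ]
sp=lambda:(np.array(bot.current_tcp_pos())-O)@np.c_[EX,EY,EZ]
E
python3 - <<'E'
from h import *
W=np.array([.4538,-.1893,0])
bot.move_to(W+[0,0,.12],Q); 
print("hit",bot.move_straight(W+[0,0,.0175],stop_force=8)); print(bot.current_tcp_pos(),F())
bot.grasp(60); bot.wait(.3); print("w",bot.current_width(),bot.current_grasp_force(),F())
bot.move_straight(W+[0,0,.09]); print("w",bot.current_width(),bot.current_grasp_force(),F())
X=O-.062*EX
bot.move_straight(X+[0,0,.09],feed=.2); bot.move_straight(X+[0,0,.045]);bot.wait(.2)
cv2.imwrite("pics/pl.png",bot.get_image("scene")); print(F(),sp(),bot.current_t())
E
```

```text
hit False
[ 0.45512203 -0.19007797  0.01929561] [0.29450821 0.04509334 0.03268608]
w 0.21155173346834602 58.6074435710907 [ 0.04673873 -0.48760614  4.15430978]
w 0.21516620623453953 58.810442090034485 [ 0.13907269 -0.21279827 -6.30690267]
[-0.16482102  0.19396684 -5.40441361] [-0.06112163 -0.00041866  0.04630226] 8.8833
```

Run:
```python
from h import *
p=bot.camera_params("scene");a=proj(p,bot.current_tcp_pos()).astype(int);print(a)
A=cv2.imread("pics/pl.png")[a[1]-50:a[1]+30,a[0]-50:a[0]+50]
d=bot.camera_params("side");b=proj(d,bot.current_tcp_pos()).astype(int);B=bot.get_image("side")[b[1]-50:b[1]+30,b[0]-50:b[0]+50]
cv2.imwrite("pics/pl2.png",np.hstack([cv2.resize(i,(400,320),interpolation=cv2.INTER_CUBIC) for i in(A,B)]))
```

```text
[313 235]
```

View pics/pl2.png

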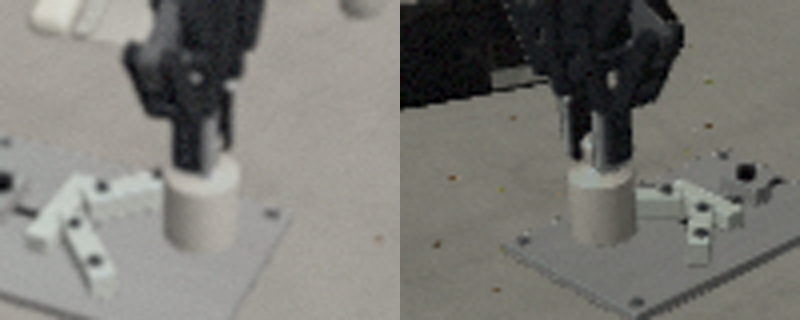

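The picture shows the weight upright, but held by its knob. The finger ends sit just above the shoulder, so the real finger ends lie about 25 mm above the nominal TCP at this opening. I'll set it down on the open plate and regrip it lower on the cylinder.

Run:
```python
from h import *
p=np.array(bot.current_tcp_pos())
h=bot.move_straight([*p[:2],.022],feed=.02,stop_force=3); print("contact",h,sp(),F())
bot.ungrasp(); bot.wait(.3); print("open",sp(),F(),bot.current_width())
p=np.array(bot.current_tcp_pos())
h=bot.move_straight([*p[:2],.007],feed=.03,stop_force=4); bot.wait(.2); print("down",h,sp(),F(),bot.current_t())
a=proj(bot.camera_params("scene"),p).astype(int);A=bot.get_image("scene")[a[1]-50:a[1]+30,a[0]-50:a[0]+50]
b=proj(bot.camera_params("side"),p).astype(int);B=bot.get_image("side")[b[1]-50:b[1]+30,b[0]-50:b[0]+50]
cv2.imwrite("pics/pl3.png",np.hstack([cv2.resize(i,(400,320),interpolation=cv2.INTER_CUBIC) for i in(A,B)]))
```

```text
contact True [-0.0616476  -0.00014397  0.02788797] [ 0.07505187 -0.13438382  5.94174326]
open [-0.06406215  0.0008271   0.02525812] [ 0.30192368 -0.41287634 -0.14821731] 0.9986781719821848
down False [-0.06387137  0.0007236   0.00726966] [-0.37673631  0.29823658  0.19989583] 11.7667
```

View pics/pl3.png

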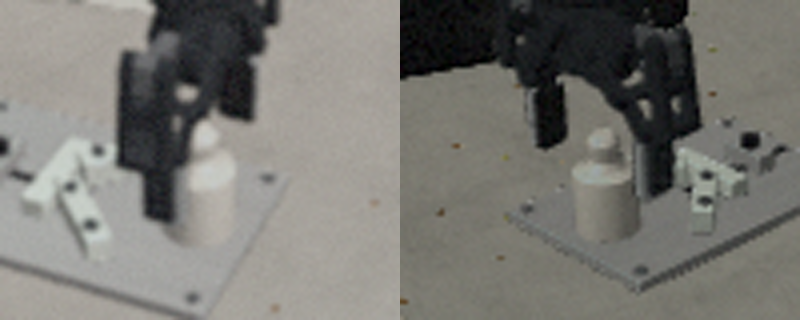

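The fingers straddle the weight, but their ends are only level with its shoulder. That puts them about 40 mm above the nominal TCP when open. I'll go about 10 mm lower under a force guard and then close.

Run:
```python
from h import *
p=np.array(bot.current_tcp_pos())
h=bot.move_straight([*p[:2],-.003],feed=.03,stop_force=4); bot.wait(.2); print("down",h,sp(),F())
bot.grasp(60); bot.wait(.3); print("w",bot.current_width(),bot.current_grasp_force(),sp(),F(),bot.current_t())
a=proj(bot.camera_params("scene"),p).astype(int);A=bot.get_image("scene")[a[1]-50:a[1]+30,a[0]-50:a[0]+50]
b=proj(bot.camera_params("side"),p).astype(int);B=bot.get_image("side")[b[1]-50:b[1]+30,b[0]-50:b[0]+50]
cv2.imwrite("pics/pl4.png",np.hstack([cv2.resize(i,(400,320),interpolation=cv2.INTER_CUBIC) for i in(A,B)]))
```

```text
down False [-0.06382939  0.00067717 -0.00283959] [ 0.22317095 -0.31738566 -0.50317236]
w 0.42187645810401037 60.83114147186279 [-0.06362022  0.00053774 -0.0026183 ] [-0.27254743 -0.6669861   3.0356076 ] 13.425
```

View pics/pl4.png

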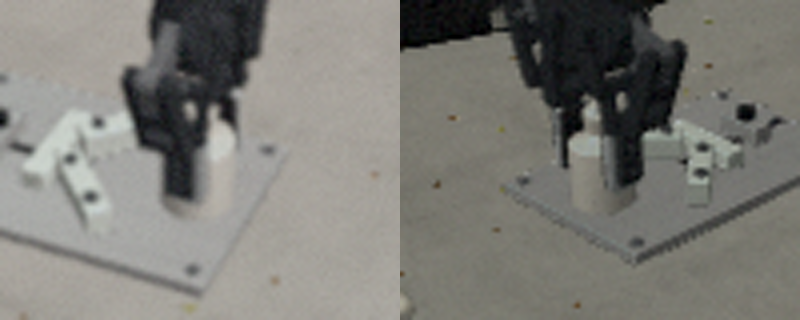

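Run:
```python
from h import *
c=O+EX*-.0636+EY*.0005; p=c+[0,0,.00727]
for n,s in(("scene",1),("side",-1)):
    P=bot.camera_params(n);a=proj(P,p).astype(int)-50
    f=lambda X:((proj(P,X)-a)*4).round().tolist()
    for r in(.019,.030):
        for z in(.01,.026,.032,.038): print(n,r,z,f(c+s*r*EY+[0,0,z]), f(c+s*r*EY-.011*EX+[0,0,z]))
    print("body bottom/top centre",f(c+[0,0,.01]),f(c+[0,0,.054]))
```

```text
scene 0.019 0.01 [187.0, 220.0] [207.0, 226.0]
scene 0.019 0.026 [187.0, 195.0] [207.0, 201.0]
scene 0.019 0.032 [187.0, 186.0] [208.0, 192.0]
scene 0.019 0.038 [187.0, 177.0] [208.0, 182.0]
scene 0.03 0.01 [178.0, 234.0] [199.0, 239.0]
scene 0.03 0.026 [178.0, 209.0] [199.0, 215.0]
scene 0.03 0.032 [178.0, 199.0] [199.0, 205.0]
scene 0.03 0.038 [178.0, 190.0] [199.0, 196.0]
body bottom/top centre [202.0, 198.0] [202.0, 129.0]
side 0.019 0.01 [222.0, 209.0] [207.0, 215.0]
side 0.019 0.026 [220.0, 184.0] [206.0, 191.0]
side 0.019 0.032 [220.0, 175.0] [205.0, 182.0]
side 0.019 0.038 [219.0, 166.0] [205.0, 173.0]
side 0.03 0.01 [234.0, 215.0] [220.0, 222.0]
side 0.03 0.026 [233.0, 191.0] [218.0, 198.0]
side 0.03 0.032 [233.0, 182.0] [218.0, 189.0]
side 0.03 0.038 [232.0, 173.0] [217.0, 179.0]
body bottom/top centre [201.0, 197.0] [196.0, 131.0]
```

The grip is now on the cylinder (width 0.42), with the finger ends at z of about 0.029 and the cheek tops at 0.026. I'll regrip 3 mm higher for margin, then lift 1 mm and slide into the V while watching the forces.

```bash
cat > press.py <<'E'
from h import *
bot.ungrasp(); p=np.array(bot.current_tcp_pos()); bot.move_straight([*p[:2],.0005],feed=.03)
bot.grasp(60); bot.wait(.2); print("w",bot.current_width(),sp(),F())
p=np.array(bot.current_tcp_pos()); bot.move_straight([*p[:2],p[2]+.0012],feed=.02); bot.wait(.3)
f0=F(); c=sp(); print("lifted",c,f0,bot.current_t())
c[1]=0.; n=0   # commanded stand-frame pose
while c[0]<.02 and bot.current_t()<45:
    f=F()-f0
    step=.0015 if c[0]<-.034 else (.001 if f[0]>-5 else .0004)
    if f[0]<-7: break
    if abs(f[1])>12 or f[0]<-14: print("ALARM",f); break
    if abs(f[0])>1: c[1]+=np.clip(.0002*f[1],-.0006,.0006)
    c[0]+=step
    bot.move_straight(O+c@np.array([EX,EY,EZ]),feed=.02); n+=1
    if n%3==0 or f[0]<-1: print((c*1e3).round(1),(sp()*1e3).round(1),f.round(1))
print("end",(c*1e3).round(2),sp(),F()-f0,bot.current_t())
np.save("st.npy",np.r_[c,f0])
E
python3 press.py
```

```text
w 0.4229526453268449 [-0.06381611  0.00061417  0.00074326] [ 0.11044193 -0.95519791  1.80678054]
lifted [-0.06427055  0.00082838  0.00137494] [ 0.22753515 -0.09423365 -5.59888068] 15.6583
[-59.8   0.    1.4] [-59.6  -0.    1.4] [-0.2  0.3 -0.4]
[-55.3   0.    1.4] [-55.1  -0.    1.4] [-0.1  0.5 -0.4]
[-50.8   0.    1.4] [-50.6  -0.    1.4] [0.2 0.1 0.1]
[-46.3   0.    1.4] [-46.2  -0.    1.4] [-0.1  0.3  0.1]
[-41.8   0.    1.4] [-41.7  -0.    1.4] [-0.6  0.2 -0.1]
[-37.3   0.    1.4] [-37.1   0.    1.4] [-0.6 -0.1  0.1]
[-32.8   0.    1.4] [-32.6  -0.    1.4] [-0.3 -0.1  0.2]
[-29.8   0.    1.4] [-29.7  -0.    1.4] [-0.3 -0.1 -0.4]
[-26.8   0.    1.4] [-26.7  -0.    1.4] [-0.5 -0.1 -0.1]
[-23.8   0.    1.4] [-23.7  -0.    1.4] [-0.4  0.6  0.3]
[-20.8   0.1   1.4] [-21.3   0.1   1.1] [-2.8  0.3  0.9]
[-19.8   0.1   1.4] [-20.    0.1   1.1] [-3.3  0.   0.2]
[-18.8  -0.    1.4] [-18.8   0.1   1.2] [-2.9 -0.4 -0.9]
[-17.8   0.    1.4] [-17.6   0.1   1.4] [-2.7  0.2 -1.4]
[-16.8   0.1   1.4] [-16.6   0.1   1.4] [-3.   0.4 -1.4]
[-15.8   0.2   1.4] [-15.6   0.1   1.4] [-3.2  0.4 -1.2]
[-1
[... 361 characters left out ...]
 1.4] [-2.8  0.4 -0.2]
[-7.8  0.   1.4] [-7.7  0.1  1.4] [-2.6 -0.7 -0.5]
[-6.8  0.   1.4] [-6.7  0.1  1.3] [-3. -0. -0.]
[-5.8  0.1  1.4] [-5.7  0.1  1.4] [-2.9  0.1  0. ]
[-4.8  0.   1.4] [-4.6  0.1  1.4] [-2.5 -0.1  0.2]
[-3.8  0.   1.4] [-3.7  0.   1.3] [-2.7 -0.1 -0.8]
[-2.8  0.   1.4] [-2.7  0.1  1.3] [-2.6  0.1  0.1]
[-1.8  0.1  1.4] [-1.8  0.1  1.3] [-2.9  0.3 -0.4]
[-0.8  0.   1.4] [-1.7  0.1  1.3] [-3.8 -0.3  0. ]
[-0.4 -0.   1.4] [-1.7  0.1  1.3] [-5.6 -0.2  1.7]
[ 0.  -0.1  1.4] [-1.7  0.1  1.2] [-6.4 -0.2  1.9]
[ 0.4 -0.   1.4] [-1.6  0.1  1.1] [-6.9  0.   2.4]
end [ 0.43 -0.04  1.37] [-1.65943127e-03  4.45826240e-05  1.10336003e-03] [-7.86964202 -0.13909595  2.98174119] 31.5917
```

```bash
cat > hold.py <<'E'
from h import *
s=np.load("st.npy"); c,f0=s[:3],s[3:]
M=np.array([EX,EY,EZ]); go=lambda:bot.move_straight(O+c@M,feed=.02)
while True:
    f=F()-f0; print((c*1e3).round(2),f.round(1))
    if f[0]<-11.5 or c[0]>.006 or abs(f[1])>4: break
    if abs(f[1])>.5: c[1]+=.0001*f[1]
    c[0]+=.0004; go(); bot.wait(.15)
for _ in range(4): bot.wait(.35); print("hold",(F()-f0).round(1),(sp()*1e3).round(2))
while (F()-f0)[0]<-3.5 and c[0]>-.003: c[0]-=.0004; go(); bot.wait(.1)
print("eased",(c*1e3).round(2),(F()-f0).round(1),(sp()*1e3).round(2))
z0=sp()[2]; c[2]=z0
while (F()-f0)[2]<4 and c[2]>z0-.005: c[2]-=.0004; go(); bot.wait(.1)
print("lowered",(c*1e3).round(2),(F()-f0).round(1),(sp()*1e3).round(2),bot.current_t())
np.save("st.npy",np.r_[c,f0])
E
python3 hold.py
```

```text
[ 0.43 -0.04  1.37] [-7.9 -0.2  3. ]
[ 0.83 -0.04  1.37] [-9.3  0.   3.6]
[ 1.23 -0.04  1.37] [-9.8 -0.3  4.2]
[ 1.63 -0.04  1.37] [-11.1  -0.2   4.8]
[ 2.03 -0.04  1.37] [-11.6  -0.    5.7]
hold [-11.9   0.1   5.5] [-1.59  0.07  1.1 ]
hold [-11.7   0.1   5.7] [-1.63  0.08  1.09]
hold [-12.1   0.1   5.9] [-1.6   0.06  1.13]
hold [-11.9   0.5   5.9] [-1.62  0.07  1.11]
eased [-2.37 -0.04  1.37] [-2.3  1.4 -0.4] [-1.76  0.03  1.72]
lowered [-2.37 -0.04  0.12] [-3.7  0.8  7.2] [-2.1  -0.26  0.8 ] 40.775
```

Run:
```python
from h import *
bot.ungrasp(); bot.wait(.2); print(bot.current_width(),(sp()*1e3).round(2),F())
p=np.array(bot.current_tcp_pos()); bot.move_straight([*p[:2],.15],feed=.08)
bot.move_straight(p*[1,1,0]-.03*EX+[0,0,.18],feed=.15);bot.wait(.4)
P=bot.camera_params("wrist");im=bot.get_image("wrist");import pickle;pickle.dump(P,open("q.pkl","wb"))
a=proj(P,O-.002*EX+[0,0,.03]).astype(int);print(a,bot.current_t(),F())
y0,x0=max(a[1]-60,0),a[0]-60;print(x0,y0);cv2.imwrite("pics/fin.png",cv2.resize(im[y0:y0+110,x0:x0+120],None,fx=5,fy=5,interpolation=cv2.INTER_CUBIC))
```

```text
1.0016993452579492 [-2.37 -0.04  0.09] [-0.19794672 -0.5937958  -0.22358301]
[317 150] 44.4583 [ 0.29702256  0.14491195 -0.74058046]
257 90
```

View pics/fin.png

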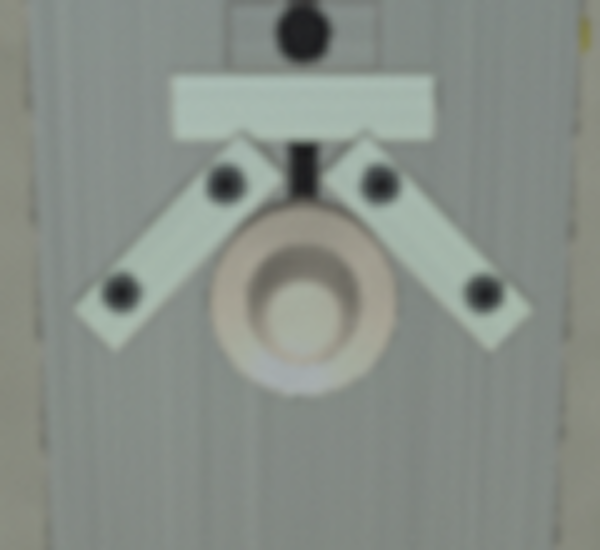

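The weight stands upright in the V, touching both cheeks, with the V's back against the stop block. Before handing in, I'll check the offset from the cheek screws. They started at +21.6 and -1.2 mm from v_home.

Run:
```python
from h import *
import pickle
P=pickle.load(open("q.pkl","rb"))
g=lambda u,v,z:((ray(P,(u+.5)/5-.5+257,(v+.5)/5-.5+90,z)-O)@np.array([EX,EY,EZ]).T)[:2]*1e3
A=[g(227,185,.026),g(380,185,.026),g(121,292,.026),g(484,294,.026)]
h=np.mean([A[0]-[21.6,0],A[1]-[21.6,0],A[2]+[1.2,0],A[3]+[1.2,0]],0)
print("home",h,"body",g(304,301,.054)-h,"knob",g(304,318,.072)-h)
```

```text
home [ 0.72465503 -0.01049824] body [ 0.23028538 -0.24385607] knob [-0.95182446 -0.25338811]
```

```bash
python3 -c "
from rig import bot
print(bot.hand_in())"
```

```text
the job is handed in; nothing more can be done
None
```

I set the 500 g weight on the stand and pressed it into the V against the end stop at about 12 N for over a second, then released it; the last picture shows it upright and within about 1 mm of v_home, and I handed the job in (no verdict came back).

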